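# Pack the sample vials from the gravity rack into their case

### The job

Open the red sample case and turn the red gate handle of the sloped rack past its click to the open position, so that the sample vials roll down to the stop; then take them from the stop one after another and lay every one in a free groove of the case, where one may be lying already. They are thin glass, so grip them with no more than 40 N and set them down without dropping them. When the rack is empty, close the lid fully and turn the gate back until it clicks shut, ready for refilling; leave the jar, the label stack and the marker where they are.

Things in the scene. Friction and masses are not known exactly. Their poses are not given: they have to be found in the camera images.
- vial_rack: Fixed aluminium gravity rack, base plate 240 x 110 mm. Origin on the table under the vial at the stop; x points up the lane, which falls at 18 degrees to the stop. Lane surface 30 mm up at x = 0, 98 mm at its top end x = 210. Above x = 24 it runs between guides 16 mm high, 72 mm overall; below that it is a 36 mm wide tongue, so the vial at the stop overhangs it at both ends. Stop lip: 50 mm up.
- rack_stop (a point): Centre of a vial resting against the stop, 45 mm above the table; axes as the rack's, the vial's length along y. The next vial touches it, its axis 28 mm up the lane, and rolls down into its place within a second of its being lifted off.
- gate (a joint): Gate angle (rad): 0 shut, 1.35 open, hard stops; turns about a vertical shaft at x = 90, y = -51 mm of the rack, counter-clockwise from above to open. A spring detent resists (up to 0.11 N m) until the middle (0.68), then snaps it to the other end. Shut, its steel arm (58 mm long, 82 mm up) crosses the lane and holds the vials back; open, it lies beside the lane, pointing down it.
- gate_grip (a point): On the gate's shaft axis inside its red bar handle, 122 mm above the table. The handle is 13 mm thick, 46 mm long and 24 mm high (107 to 131 mm above the table). The point's y axis points along the handle and the gate arm; at 0 rad it is parallel to the rack's y.
- case: Loose red case, 142 (x) x 200 (y) x 48 mm high, 0.8 kg, walls 6 mm, inner floor 5 mm up; origin at the centre of its underside, lid hinge on the +x side. On a dark foam block (44 mm in x, top 15 mm up) are five grooves, 36 mm apart in y, between round ridges 28 mm high. A vial lies in a groove along the case's x; both ends overhang the foam with 34 mm of finger room to the walls.
- slot_1 (a point): Centre of a vial lying in groove 1, 29 mm above the underside of the case, at y = -72 mm of the case; axes as the case's.
- slot_2 (a point): Centre of a vial lying in groove 2, 29 mm above the underside of the case, at y = -36 mm of the case; axes as the case's.
- slot_3 (a point): Centre of a vial lying in groove 3, 29 mm above the underside of the case, at y = 0 mm of the case; axes as the case's.
- slot_4 (a point): Centre of a vial lying in groove 4, 29 mm above the underside of the case, at y = 36 mm of the case; axes as the case's.
- slot_5 (a point): Centre of a vial lying in groove 5, 29 mm above the underside of the case, at y = 72 mm of the case; axes as the case's.
- case_lid (a joint): Angle of the case's lid (rad): 0 = closed, about 1.57 = upright, stop at 1.95 (open it past upright, or it crowds the gripper). The hinge line runs along the case's y at x = 71, z = 49 mm of the case. The hinge is stiff (about 0.1 N m), so the lid stays where it is left. Lid: 142 x 200 x 6 mm.
- lid_pull (a point): Centre of the brass T-bar pull on top of the lid: a bar 16 mm in diameter and 20 mm long along the case's y, on a thin stem, its axis 24 mm above the lid's outer face and 126 mm from the hinge line (measured along the lid). Pinched over its two ends it turns between the fingers as the lid swings. Lid closed, it is 79 mm above the table; the point's z points out of the outer face.
- vial_1: Amber glass sample vial with a white screw cap, 28 mm in diameter, 61 mm long (the cap, 24 mm in diameter, is the last 15 mm), 36 g. Origin on its axis half way along; y is its axis, pointing to the cap. Pinch it over its two flat ends. Four or five of the six vials are there; vial_1 starts at the stop, vial_2 to vial_5 behind the gate and vial_6 in groove 1 of the case.
- vial_2: Amber glass sample vial with a white screw cap, 28 mm in diameter, 61 mm long (the cap, 24 mm in diameter, is the last 15 mm), 36 g. Origin on its axis half way along; y is its axis, pointing to the cap. Pinch it over its two flat ends. Four or five of the six vials are there; vial_1 starts at the stop, vial_2 to vial_5 behind the gate and vial_6 in groove 1 of the case.
- vial_3: Amber glass sample vial with a white screw cap, 28 mm in diameter, 61 mm long (the cap, 24 mm in diameter, is the last 15 mm), 36 g. Origin on its axis half way along; y is its axis, pointing to the cap. Pinch it over its two flat ends. Four or five of the six vials are there; vial_1 starts at the stop, vial_2 to vial_5 behind the gate and vial_6 in groove 1 of the case.
- vial_4: Amber glass sample vial with a white screw cap, 28 mm in diameter, 61 mm long (the cap, 24 mm in diameter, is the last 15 mm), 36 g. Origin on its axis half way along; y is its axis, pointing to the cap. Pinch it over its two flat ends. Four or five of the six vials are there; vial_1 starts at the stop, vial_2 to vial_5 behind the gate and vial_6 in groove 1 of the case.
- vial_5: Amber glass sample vial with a white screw cap, 28 mm in diameter, 61 mm long (the cap, 24 mm in diameter, is the last 15 mm), 36 g. Origin on its axis half way along; y is its axis, pointing to the cap. Pinch it over its two flat ends. Four or five of the six vials are there; vial_1 starts at the stop, vial_2 to vial_5 behind the gate and vial_6 in groove 1 of the case.
- vial_6: Amber glass sample vial with a white screw cap, 28 mm in diameter, 61 mm long (the cap, 24 mm in diameter, is the last 15 mm), 36 g. Origin on its axis half way along; y is its axis, pointing to the cap. Pinch it over its two flat ends. Four or five of the six vials are there; vial_1 starts at the stop, vial_2 to vial_5 behind the gate and vial_6 in groove 1 of the case.
- jar_12: Bystander: stone jar with a cloth cap, 125 x 122 x 183 mm; origin under its centre.
- label_stack: Bystander: banded stack of paper labels, 43 x 60 x 17 mm; origin under its centre.
- marker: Bystander: black marker pen lying flat, 14 x 135 x 15 mm, long axis y; origin under its centre. It lies in front of a fixed blue drawer cabinet (x 0.42 to 0.71, y 0.01 to 0.28 m, 0.17 m high), which the arm must go round or over; the drawers have nothing to do with the job.

How it is judged:
On the way, in this order (a step that is already met when the one before it is completed fails the run):
1. the gate has been turned past its click to the open end (value of joint gate above 1.2 rad), for 0.2 s.
2. every vial lies in a groove of the case (x of vial_1 in the frame of case between -0.012 and 0.012 m and y of vial_1 in the frame of case between -0.082 and 0.082 m and z of vial_1 in the frame of case between 0.025 and 0.033 m and angle between the y axis of each of vial_1, vial_2, vial_3, vial_4, vial_5, vial_6 and the x axis of case, either way round below 0.15 rad and x of vial_2 in the frame of case between -0.012 and 0.012 m and y of vial_2 in the frame of case between -0.082 and 0.082 m and z of vial_2 in the frame of case between 0.025 and 0.033 m and x of vial_3 in the frame of case between -0.012 and 0.012 m and y of vial_3 in the frame of case between -0.082 and 0.082 m and z of vial_3 in the frame of case between 0.025 and 0.033 m and x of vial_4 in the frame of case between -0.012 and 0.012 m and y of vial_4 in the frame of case between -0.082 and 0.082 m and z of vial_4 in the frame of case between 0.025 and 0.033 m and x of vial_5 in the frame of case between -0.012 and 0.012 m and y of vial_5 in the frame of case between -0.082 and 0.082 m and z of vial_5 in the frame of case between 0.025 and 0.033 m and x of vial_6 in the frame of case between -0.012 and 0.012 m and y of vial_6 in the frame of case between -0.082 and 0.082 m and z of vial_6 in the frame of case between 0.025 and 0.033 m), for 0.3 s.
At the end, for the whole second after the job is handed in: Every vial present lies in a groove of the case (centre within 12 mm of the groove's middle lengthwise, axis within 0.15 rad of the groove, height within 4 mm), the lid is closed (under 0.06 rad), the gate is shut in its notch (under 0.12 rad), and the case stands flat on the table, all at rest (all of step 2 and linear speed of each of vial_1, vial_2, vial_3, vial_4, vial_5, vial_6, case below 0.03 m/s and value of joint case_lid below 0.06 rad and value of joint gate below 0.12 rad and angle between case's own z axis and vertical below 0.05 rad and height (world z) of case below 0.01 m); the robot touches nothing.
It fails at once if a vial is dropped or thrown (faster than 1 m/s while no finger holds it) ((linear speed of vial_1 above 1 m/s and contact force between the fingers and vial_1 below 0.1 N) or (linear speed of vial_2 above 1 m/s and contact force between the fingers and vial_2 below 0.1 N) or (linear speed of vial_3 above 1 m/s and contact force between the fingers and vial_3 below 0.1 N) or (linear speed of vial_4 above 1 m/s and contact force between the fingers and vial_4 below 0.1 N) or (linear speed of vial_5 above 1 m/s and contact force between the fingers and vial_5 below 0.1 N) or (linear speed of vial_6 above 1 m/s and contact force between the fingers and vial_6 below 0.1 N)).
It fails at once if a vial is gripped or pressed by the fingers with more than 40 N each (95 N for the two together) (contact force between the fingers and vial_1 above 95 N or contact force between the fingers and vial_2 above 95 N or contact force between the fingers and vial_3 above 95 N or contact force between the fingers and vial_4 above 95 N or contact force between the fingers and vial_5 above 95 N or contact force between the fingers and vial_6 above 95 N).
It fails at once if the jar, the label stack or the marker is moved more than 15 mm (distance of any of jar_12, label_stack, marker from where it was at the start of the episode above 0.015 m).
Of vial_1, vial_5, vial_6 only 1 to 2 are there at a start; the rules pass over those that are not, and their reading is None.
At some moment in a run one of case may be knocked a few centimetres aside while the robot is not near it.
It also fails if it takes over 200 s, if anything falls off the work surface, if the arm or the gripper's body presses on something with over 40 N, if the wrist force passes 120 N, or if a joint passes its speed limit or range.

### The arm

A 6-joint arm with a two-finger parallel gripper is mounted at the origin on the work surface; the furniture and walls round the work are solid. World frame = base frame: x ahead of the robot, y to its left, z up, the work surface at z = 0. Lengths are in m, angles in rad, forces in N, time in s.
With the tool pointing down it reaches from about 0.4 to 0.825 m from the base axis. Payload 7 kg.
Tool frame: the origin (TCP) lies midway between the tips of the shut fingers; the grasp point (between the pads) lies arm.hold_point_z behind it (arm.hold_point_z is the distance from the TCP to the grasp point, in m); z points along the fingers, y is the line along which they close (so a half turn about z gives the same grasp; the last joint's range is limited). The gripper opens to 88 mm and grips with 3 to 60 N. Pads are 19 mm wide; open, the fingers measure 130 mm over their backs; the gripper's body (78 mm by 193 mm) begins 47 mm behind the grasp point.
Start: joints at [-0.896, 0.359, 0.012, 0, -1.224, -0.288], TCP at [0.255, -0.625, 0.227] pointing down, gripper open.
Joint ranges: [-3.07, 3.07], [-1.43, 2.12], [-1.02, 1.25], [-3.03, 1.67], [-3.05, -0], [-3.03, 3.03]. Speed limits (rad/s): [2.39, 2.39, 3.01, 3.14, 3.14, 3.14].

### API

Orientations are given as [roll, pitch, yaw] about the fixed x, y, z axes, in that order (R = Rz(yaw) Ry(pitch) Rx(roll)).
In Python, from station import arm gives the robot as it stands.
- The arm moves only by the shell command python3 -m crank 'ROWS' [OPENING] [FORCE]. ROWS is JSON, a list that holds one entry, the list of rows, each a list of 4 numbers: the shift along the tool's x, y, z in units of 25 mm (1.0 is 25 mm), then the turn about the tool's z in units of 5 degrees (1.0 is 5 degrees). A call has 1 to 12 rows; each row is the pose to reach, as a shift and turn from the pose commanded when the call began, along the tool's axes at that moment; what a row does not reach only later rows make up. A row lasts 1/8 s, in which the tool goes at most 62.5 mm and 10.7 degrees, less where a joint would pass 70% of its speed; a pose out of reach is approached as far as the arm can. A call with a gripper value outside its range is refused whole. OPENING is the closure, from 0 (fully open) to 1 (shut), set as the call begins (- or left out, the last holds). The fingers move at their own pace and stop on an object; FORCE is the grip in N (left out, the last holds). Time passes only in rows, so rows that repeat a pose let the fingers close. It gives the time, the measured TCP pose, the force, the opening and the grip force at its end, in the units of the state.
- arm.get_state(): the state, without advancing time (a new reading comes with each control period).
- arm.grab_frame(name): name is "scene" or "top"; returns (picture, depth): 384x512x3 uint8, red, green, blue; 384x512 float32, m along the optical axis (not along the pixel's ray), 0 where there is no reading.
- arm.get_calibration(name): a dict with "mtx" (3x3 intrinsics, pixels), "k1" (the pictures are not rectified: a ray, as slopes to the right and down, at radius r is drawn at 1 + k1 r^2 times it, then the intrinsics apply), "R" (3x3) and "t" (3): a world point X has camera coordinates R X + t. Camera axes: x right, y down, z forward; pixel columns grow to the right and rows downward; lengths in m; the calibration is good to about 2 mm. A picture is of the moment at which its call begins. get_calibration takes no time and is no camera call.
- arm.job_done(): hands the job in; it is judged then, once.
Trained networks look in the newest picture that a camera, given by its name, has taken for a name from the list of things; names that differ only in an ending like _2 or _b are one class to them, and where a whole thing is asked for, a point or a joint stands for the part that bears it (a point fixed in the world has none). Each returns a list of dicts, best first, with "score" (0 to 1); they miss things now and then, are a little off and sometimes report something else, mostly with a low value. They report only what shows in the picture. A call takes as long as a camera call.
- arm.recognise(thing, camera): "extent" ([left, top, width, height] in pixels, round what is visible of it).
- arm.trace(thing, camera): "mask" (384x512 bool, what is visible of it) and "extent" ([left, top, width, height] in pixels, round what is visible of it).
The state is a dict: "t": time; "q": joint angles; "qd": joint speeds; "joint_efforts": joint torques, N m; "eef_pos": TCP position; "ee_rot": TCP orientation; "force": force on the tool from outside, world axes, zero at the start; "moment": the same for the moment, N m; "width": finger opening in m; "gripper_force": force on a finger pad.
Only numpy, scipy, OpenCV 4.12 (cv2) and the standard library are available. Lean on these libraries where they do the work, as an engineer would, in place of code of your own. Each camera call takes 0.05 s, during which the arm holds its last target. There are 200 camera calls.

## Working session

There is one attempt and no reset: what is moved stays moved. The work goes in short steps, Python scripts to look and compute and a shell command to move; the robot and the scene stay as the last step left them, time stands still between calls to the robot, and variables do not carry over. Pictures are saved under pics/ and viewed, at most 14 in all, crops included, and the job is handed in when it is done.

```bash
ls; mkdir -p pics; cat > h.py <<'E'
import numpy as np, cv2
from station import arm
from scipy.spatial.transform import Rotation as Ro
def grab(n,fn=None):
    im,d=arm.grab_frame(n)
    if fn: cv2.imwrite('pics/'+fn,cv2.cvtColor(im,cv2.COLOR_RGB2BGR))
    return im,d
def pts(n,d,mask):
    c=arm.get_calibration(n);K=np.array(c['mtx']);k=c['k1']
    v,u=np.nonzero(mask&(d>0));z=d[v,u]
    xd=(u-K[0,2])/K[0,0];yd=(v-K[1,2])/K[1,1];x,y=xd.copy(),yd.copy()
    for _ in range(10):
        f=1+k*(x*x+y*y);x=xd/f;y=yd/f
    P=np.stack([x*z,y*z,z],1)
    return (P-np.array(c['t']))@np.array(c['R']),u,v
def proj(n,X):
    c=arm.get_calibration(n);K=np.array(c['mtx']);P=np.array(X)@np.array(c['R']).T+np.array(c['t'])
    x=P[...,0]/P[...,2];y=P[...,1]/P[...,2];f=1+c['k1']*(x*x+y*y)
    return np.stack([K[0,0]*x*f+K[0,2],K[1,1]*y*f+K[1,2]],-1)
def delta(target,yaw=None):
    """tool-axis units to bring TCP to target; yaw= world direction of finger closing line (tool y), mod pi"""
    s=arm.get_state();R=Ro.from_euler('xyz',s['ee_rot']).as_matrix()
    d=R.T@(np.array(target)-s['eef_pos'])/0.025
    r=None
    if yaw is not None:
        ty=R[:,1];cur=np.arctan2(ty[1],ty[0]);e=(yaw-cur+np.pi/2)%np.pi-np.pi/2
        r=-np.degrees(e)/5  # tool z down
    return np.round(d,2),None if r is None else round(r,2)
E
python3 - <<'E'
from h import *
s=arm.get_state();print({k:np.round(v,3) for k,v in s.items()},arm.hold_point_z)
for n in('scene','top'):
    c=arm.get_calibration(n);print(n,np.round(-np.array(c['R']).T@np.array(c['t']),3))
    im,d=grab(n,n+'0.png')
    for th in ('vial_rack','gate','case','case_lid','lid_pull','vial_1','jar_12','label_stack','marker'):
        for r in arm.trace(th,n)[:5]:
            P,u,v=pts(n,d,r['mask'])
            if len(P): print(th,round(r['score'],2),np.round(r['extent']),np.round(np.median(P,0),3),np.round(P.min(0),3),np.round(P.max(0),3))
E
```

```text
pics
{'t': np.float64(0.0), 'q': array([-0.896,  0.359,  0.011, -0.   , -1.224, -0.288]), 'qd': array([ 0.   ,  0.002, -0.   ,  0.001,  0.   ,  0.   ]), 'joint_efforts': array([ 1.0000e-03, -5.8272e+01,  2.9306e+01,  6.9980e+00,  7.0000e-03,
       -0.0000e+00]), 'eef_pos': array([ 0.254, -0.625,  0.226]), 'ee_rot': array([ 3.14 , -0.   , -2.755]), 'force': array([ 0.386, -0.406, -0.209]), 'moment': array([ 0.04 , -0.039, -0.031]), 'gripper_force': np.float64(0.0), 'width': np.float64(0.088)} 0.0188
scene [-0.064  0.615  0.988]
vial_rack 0.28 [197. 305.  21.  25.] [0.376 0.262 0.016] [ 0.352  0.227 -0.001] [0.409 0.291 0.022]
gate 0.53 [240. 184.  13.  18.] [ 0.543 -0.167  0.114] [ 0.533 -0.297 -0.005] [ 0.648 -0.136  0.131]
case 0.95 [251. 176.  58.  47.] [ 0.465 -0.255  0.056] [ 0.214 -0.435 -0.007] [0.639 0.023 0.383]
case_lid 0.68 [250. 171.  55.  41.] [ 0.476 -0.276  0.059] [ 0.371 -0.379 -0.004] [ 0.632 -0.181  0.098]
lid_pull 0.94 [256. 176.  52.  36.] [ 0.476 -0.278  0.059] [ 0.371 -0.424 -0.004] [ 0.62  -0.182  0.125]
vial_1 0.56 [219. 190.  18.  14.] [ 0.588 -0.118  0.096] 
[... 1007 characters left out ...]
 [268. 166.  62.  71.] [ 0.482 -0.282  0.061] [ 0.369 -0.381 -0.003] [ 0.596 -0.184  0.103]
vial_1 0.6 [241. 169.  19.   9.] [ 0.569 -0.125  0.091] [ 0.552 -0.154  0.06 ] [ 0.585 -0.089  0.128]
vial_1 0.46 [242. 144.  20.  11.] [ 0.645 -0.132  0.117] [ 0.633 -0.161  0.087] [ 0.661 -0.099  0.126]
vial_1 0.44 [244. 154.  15.   9.] [ 0.618 -0.132  0.109] [ 0.606 -0.157  0.098] [ 0.632 -0.1    0.117]
label_stack 0.8 [128. 227.  18.  10.] [0.378 0.255 0.016] [ 0.354  0.225 -0.003] [0.401 0.29  0.024]
marker 0.74 [183. 221.  34.  18.] [0.389 0.038 0.013] [ 0.369 -0.016  0.004] [0.415 0.103 0.02 ]
marker 0.25 [270. 168.  61.  68.] [ 0.482 -0.282  0.061] [ 0.372 -0.38   0.049] [ 0.596 -0.187  0.103]
```

```bash
python3 - <<'E'
import cv2,numpy as np
a=cv2.imread('pics/top0.png')[120:260,120:350];a=cv2.resize(a,None,fx=3.4,fy=3.4,interpolation=cv2.INTER_CUBIC)
cv2.imwrite('pics/a.png',a)
a=cv2.imread('pics/scene0.png')[150:290,170:340];a=cv2.resize(a,None,fx=4,fy=4,interpolation=cv2.INTER_CUBIC)
cv2.imwrite('pics/b.png',a)
E
```

```text
(no output)
```

View pics/a.png

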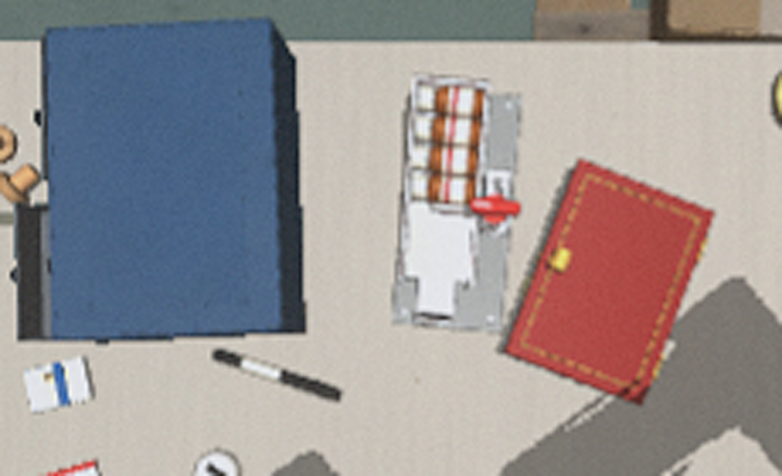

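View pics/b.png

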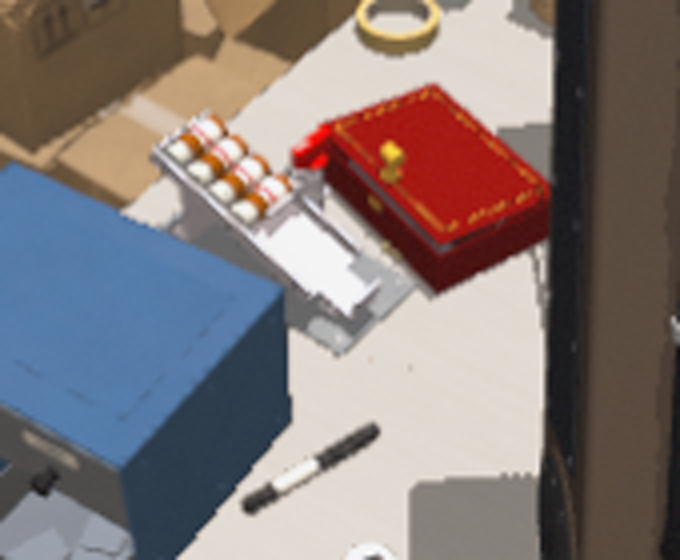

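```bash
python3 - <<'E'
from h import *
im,d=grab('top','t1.png')
cv2.imwrite('pics/t1s.png',cv2.resize(cv2.imread('pics/t1.png'),(768,576)))
P,u,v=pts('top',d,np.ones(d.shape,bool))
hsv=cv2.cvtColor(im,cv2.COLOR_RGB2HSV)[v,u].astype(int)
red=((hsv[:,0]<8)|(hsv[:,0]>172))&(hsv[:,1]>130)&(hsv[:,2]>60)
m=red&(P[:,2]>.045)&(P[:,2]<.065)&(P[:,1]<-.17)&(P[:,0]>.3)&(P[:,0]<.65)
r=cv2.minAreaRect((P[m,:2]*1000).astype(np.float32));print('lid',m.sum(),r,np.median(P[m,2]))
m2=(P[:,2]>.068)&(P[:,2]<.12)&(P[:,1]<-.2)&(P[:,1]>-.3)&(P[:,0]>.4)&(P[:,0]<.56)
print('pull',np.round(P[m2],3).tolist(),list(zip(u[m2],v[m2])))
g=red&(P[:,2]>.095)&(P[:,0]>.4)&(P[:,0]<.7)&(P[:,1]>-.24)&(P[:,1]<-.05)
print('gate',g.sum(),np.round(P[g].mean(0),3),np.round(P[g],3).tolist())
# rack
R=(P[:,0]>.4)&(P[:,0]<.72)&(P[:,1]>-.24)&(P[:,1]<-.05)&~red
for lo in(.004,.02):
    q=R&(P[:,2]>lo);print('rack',lo,q.sum(),cv2.minAreaRect((P[q,:2]*1000).astype(np.float32)))
t=R&(P[:,2]<.004);print('table z',np.median(P[t,2]))
E
```

```text
lid 1854 ((480.43682861328125, -284.9747314453125), (137.60707092285156, 197.2854461669922), 69.08567810058594) 0.059983627443020146
pull [[0.56, -0.248, 0.069], [0.556, -0.242, 0.073], [0.556, -0.258, 0.068], [0.553, -0.245, 0.069], [0.553, -0.248, 0.069], [0.553, -0.252, 0.069], [0.549, -0.248, 0.071], [0.547, -0.248, 0.068], [0.547, -0.271, 0.069], [0.543, -0.235, 0.069], [0.543, -0.239, 0.071], [0.543, -0.245, 0.068], [0.543, -0.252, 0.07], [0.543, -0.258, 0.068], [0.54, -0.239, 0.07], [0.537, -0.232, 0.069], [0.537, -0.248, 0.068], [0.53, -0.229, 0.068], [0.53, -0.235, 0.07], [0.53, -0.239, 0.07], [0.527, -0.232, 0.071], [0.527, -0.245, 0.07], [0.523, -0.239, 0.07], [0.524, -0.261, 0.069], [0.52, -0.226, 0.069], [0.521, -0.287, 0.068], [0.517, -0.226, 0.068], [0.517, -0.232, 0.071], [0.517, -0.235, 0.068], [0.514, -0.222, 0.069], [0.512, -0.231, 0.094], [0.512, -0.234, 0.093], [0.514, -0.242, 0.071], [0.514, -0.274, 0.069], [0.51, -0.222, 0.072], [0.51, -0.229, 0.07], [0.508, -0.231, 0.093], [0.508, -0.234, 0.099], [0.508, -0.237, 0.098], [0.508, -0.24, 0.098], [0.51, -0.245, 0.
[... 7135 characters left out ...]
0.174, 0.122], [0.54, -0.177, 0.128], [0.539, -0.18, 0.13], [0.54, -0.183, 0.126], [0.539, -0.186, 0.131], [0.54, -0.189, 0.128], [0.54, -0.192, 0.129], [0.538, -0.164, 0.11], [0.538, -0.167, 0.112], [0.538, -0.17, 0.112], [0.538, -0.174, 0.111], [0.539, -0.177, 0.108], [0.539, -0.18, 0.109], [0.539, -0.183, 0.106], [0.535, -0.167, 0.112], [0.535, -0.17, 0.112], [0.536, -0.174, 0.108], [0.535, -0.177, 0.108], [0.535, -0.18, 0.117]]
rack 0.004 2589 ((559.9105224609375, -144.87576293945312), (319.86474609375, 189.3494873046875), 0.1071014255285263)
rack 0.02 1676 ((540.2586059570312, -161.24969482421875), (156.77857971191406, 262.4937744140625), 88.30237579345703)
table z 0.0002113821296024313
```

View pics/t1s.png

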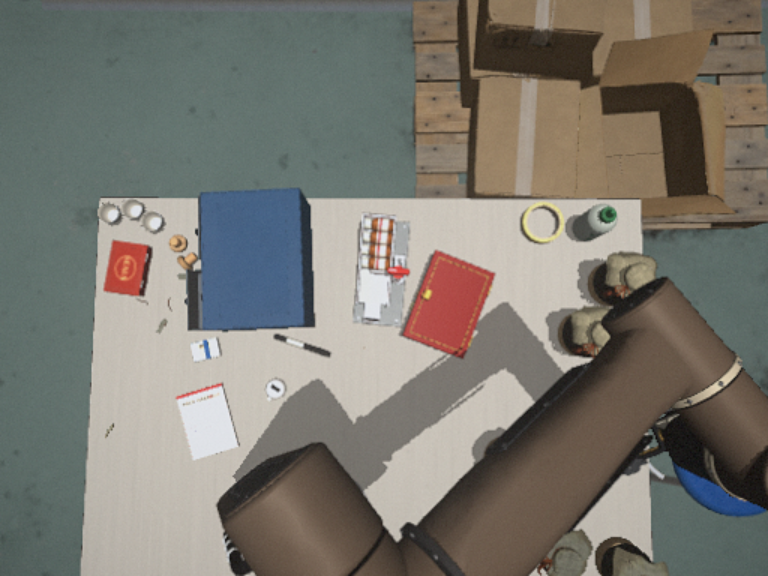

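```bash
cat >> h.py <<'E'
RY=np.radians(-4.8); RO=np.array([.4604,-.1157])
def rack(x,y): return RO+np.array([np.cos(RY)*x-np.sin(RY)*y,np.sin(RY)*x+np.cos(RY)*y])
E
python3 - <<'E'
from h import *
print(rack(.09,-.051),delta([.546,-.174,.19],np.radians(175.2)))
im,d=arm.grab_frame('top')
P,u,v=pts('top',d,np.ones(d.shape,bool))
for (a,b) in((400,217),(413,183)):
    m=(abs(u-a)<35)&(abs(v-b)<30)&(P[:,2]>.1)&(P[:,2]<.3);print(np.round(np.percentile(P[m],[2,50,98],axis=0),3).tolist())
for r in arm.trace('jar_12','top'): print(r['score'],r['extent'])
E
```

```text
[ 0.54581679 -0.17405214] (array([-17.6 ,  12.32,   1.46]), np.float64(-12.61))
[[0.378, -0.64, 0.104], [0.439, -0.563, 0.146], [0.519, -0.531, 0.183]]
[[0.451, -0.69, 0.105], [0.531, -0.622, 0.145], [0.586, -0.538, 0.184]]
0.84 [372.3, 205.8, 33.6, 36.0]
```

```bash
python3 -m crank '[[[-17.6,12.3,0,-12.6],[-17.6,12.3,0,-12.6],[-17.6,12.3,0,-12.6],[-17.6,12.3,0,-12.6],[-17.6,12.3,0,-12.6],[-17.6,12.3,0,-12.6],[-17.6,12.3,0,-12.6],[-17.6,12.3,0,-12.6],[-17.6,12.3,0,-12.6],[-17.6,12.3,0,-12.6],[-17.6,12.3,1.4,-12.6],[-17.6,12.3,1.4,-12.6]]]' 0.5 30
python3 - <<'E'
from h import *
s=arm.get_state();print(s['eef_pos'],s['ee_rot'],s['q'],delta([.546,-.174,.103],np.radians(175.2)))
im,d=grab('scene','s2.png');grab('top','t2.png')
a=cv2.imread('pics/s2.png')[100:240,150:330];b=cv2.imread('pics/t2.png')[110:250,200:380]
cv2.imwrite('pics/c.png',np.hstack([cv2.resize(x,(398,310),interpolation=cv2.INTER_CUBIC) for x in(a,b)]))
E
```

```text
t: 2.65
eef_pos: [0.544, -0.1746, 0.1895]
ee_rot: [3.137, 0.0, -1.656]
force: [0.2, -0.5, -0.2]
width: 0.0439
gripper_force: 0.0
[ 0.54400956 -0.17461612  0.18946854] [ 3.13674540e+00  1.00401483e-04 -1.65600528e+00] [ 3.12887533e-02  2.19807223e-01 -2.70464359e-01 -7.49766259e-04
 -1.08532759e+00 -1.16146014e-01] (array([-0.03, -0.09,  3.46]), np.float64(-0.02))
```

View pics/c.png

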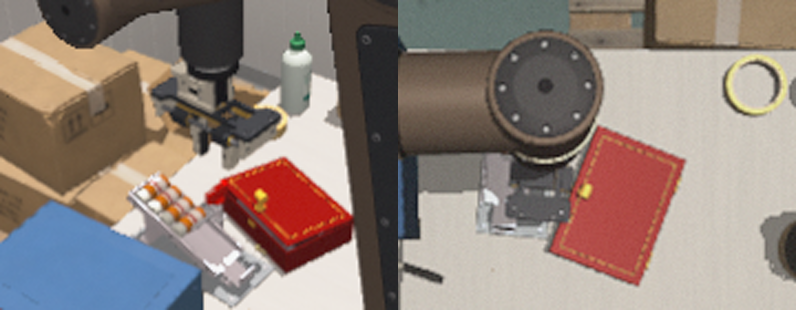

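```bash
python3 - <<'E'
from h import *
s=arm.get_state();R=Ro.from_euler('xyz',s['ee_rot']).as_matrix()
for n in('scene','top'):
    im,d=arm.grab_frame(n)
    P,u,v=pts(n,d,np.ones(d.shape,bool));L=(P-s['eef_pos'])@R
    m=(abs(L[:,0])<.15)&(abs(L[:,1])<.16)&(L[:,2]<-.005)&(L[:,2]>-.2);L=L[m]
    for lo in np.arange(-.2,0,.01):
        q=L[(L[:,2]>=lo)&(L[:,2]<lo+.01)]
        if len(q)>3: print(n,round(lo,3),len(q),np.round(np.percentile(q[:,:2],[2,98],axis=0)*1000).tolist())
E
```

```text
scene -0.2 70 [[-48.0, -27.0], [17.0, 45.0]]
scene -0.19 9 [[-39.0, 2.0], [-14.0, 30.0]]
scene -0.18 93 [[-40.0, -20.0], [15.0, 37.0]]
scene -0.17 91 [[-43.0, -49.0], [14.0, 36.0]]
scene -0.16 27 [[-41.0, -47.0], [-19.0, 18.0]]
scene -0.15 23 [[-24.0, -36.0], [16.0, 16.0]]
scene -0.14 59 [[-25.0, -47.0], [18.0, 16.0]]
scene -0.13 69 [[-26.0, -48.0], [21.0, 18.0]]
scene -0.12 77 [[-34.0, -74.0], [21.0, 85.0]]
scene -0.11 422 [[-41.0, -93.0], [33.0, 96.0]]
scene -0.1 130 [[-42.0, -90.0], [28.0, 95.0]]
scene -0.09 185 [[-42.0, -83.0], [23.0, 93.0]]
scene -0.08 136 [[-42.0, -84.0], [27.0, 89.0]]
scene -0.07 44 [[-42.0, -85.0], [37.0, 88.0]]
scene -0.06 14 [[-14.0, -36.0], [6.0, 44.0]]
scene -0.05 19 [[-14.0, -43.0], [-3.0, 43.0]]
scene -0.04 41 [[-15.0, -38.0], [6.0, 41.0]]
scene -0.03 31 [[-14.0, -35.0], [8.0, 40.0]]
scene -0.02 33 [[-15.0, -36.0], [8.0, 38.0]]
scene -0.01 19 [[-14.0, -30.0], [10.0, 37.0]]
top -0.2 7 [[-22.0, 38.0], [23.0, 45.0]]
top -0.12 140 [[-37.0, 36.0], [34.0, 95.0]]
top -0.11 259 [[-39.0, 37.0], [35.0, 95.0]]
top -0.1 131 [[-39.0, 26.0], [36.0, 55.0]]
top -0.09 99 [[-38.0, 28.0], [36.0, 62.0]]
top -0.08 4 [[-2.0, 55.0], [34.0, 55.0]]
```

```bash
python3 -m crank '[[[0,0,2,0],[0,-0.1,3.4,0],[0,-0.1,3.4,0],[0,-0.1,3.4,0]]]' 0.5 30 && python3 -m crank '[[[0,0,0,0],[0,0,0,0],[0,0,0,0],[0,0,0,0]]]' 1 40
```

```text
t: 3.35
eef_pos: [0.5498, -0.175, 0.1085]
ee_rot: [-3.139, -0.0, -1.655]
force: [0.5, 0.1, 0.4]
width: 0.0438
gripper_force: 0.0
t: 3.85
eef_pos: [0.5459, -0.1745, 0.1066]
ee_rot: [3.137, -0.0, -1.656]
force: [-9.5, 2.8, 7.1]
width: 0.0125
gripper_force: 40.0
```

```bash
python3 -m crank '[[[0,0,0,-2],[0,0,0,-4],[0,0,0,-6],[0,0,0,-8],[0,0,0,-10],[0,0,0,-12],[0,0,0,-14],[0,0,0,-15.2],[0,0,0,-15.2],[0,0,0,-15.2]]]' - 40
```

```text
t: 5.1
eef_pos: [0.546, -0.1745, 0.1066]
ee_rot: [3.14, 0.004, -0.329]
force: [-9.5, 1.5, 7.6]
width: 0.0124
gripper_force: 40.0
```

```bash
python3 -m crank '[[[0,0,0,0],[0,0,0,0],[0,0,0,0],[0,0,-2,0],[0,0,-3.4,0],[0,0,-3.4,0]]]' 0.5 40
python3 - <<'E'
from h import *
s=arm.get_state()
C=np.array([.480,-.285]);cx=np.array([-.357,-.934])
p=C-.055*cx; print(p, s['q'], delta([*p,.15],np.arctan2(-.357,.934)))
E
```

```text
t: 5.85
eef_pos: [0.5506, -0.1748, 0.1949]
ee_rot: [-3.14, -0.006, -0.328]
force: [0.5, 0.2, 0.2]
width: 0.0438
gripper_force: 0.0
[ 0.499635 -0.23363 ] [ 3.15839858e-02  2.19182621e-01 -2.58825160e-01  8.45770374e-04
 -1.08669098e+00  1.21043921e+00] (array([-1.18,  2.89,  1.78]), np.float64(-17.58))
```

```bash
cat >> h.py <<'E'
def lidfit():
    im,d=arm.grab_frame('top');P,u,v=pts('top',d,np.ones(d.shape,bool))
    hsv=cv2.cvtColor(im,cv2.COLOR_RGB2HSV)[v,u].astype(int)
    red=((hsv[:,0]<8)|(hsv[:,0]>172))&(hsv[:,1]>130)&(hsv[:,2]>60)
    m=red&(P[:,2]>.045)&(P[:,2]<.068)&(P[:,1]<-.17)&(P[:,0]>.3)&(P[:,0]<.65)
    return m.sum(),cv2.minAreaRect((P[m,:2]*1000).astype(np.float32)),np.round([P[m,:2].min(0),P[m,:2].max(0)],3).tolist()
def vials(n='top'):
    im,d=arm.grab_frame(n)
    for r in arm.trace('vial_2',n):
        P,u,v=pts(n,d,r['mask']&(d>0))
        if len(P)<5: continue
        q=P[P[:,2]>np.percentile(P[:,2],40)];c=np.median(q,0);e=np.linalg.svd(P[:,:2]-P[:,:2].mean(0),full_matrices=False)[2][0]
        print('vial',round(r['score'],2),np.round(r['extent']),np.round(c,3),'dir',np.round(e,2))
E
python3 - <<'E'
from h import *
print(lidfit());vials();vials('scene')
im,d=grab('scene','s3.png');grab('top','t3.png')
a=cv2.imread('pics/s3.png')[100:240,150:330];b=cv2.imread('pics/t3.png')[110:250,200:380]
cv2.imwrite('pics/c3.png',np.hstack([cv2.resize(x,(398,310),interpolation=cv2.INTER_CUBIC) for x in(a,b)]))
E
```

```text
(np.int64(1879), ((480.44000244140625, -284.220703125), (139.15484619140625, 197.06787109375), 68.7763900756836), [[0.365, -0.381], [0.596, -0.187]])
vial 0.44 [238. 196.  20.   7.] [ 0.487 -0.12   0.067] dir [-0.06 -1.  ]
vial 0.44 [239. 186.  18.  10.] [ 0.513 -0.122  0.075] dir [-0.1  -0.99]
vial 0.65 [248. 217.  21.   9.] [ 0.457 -0.111  0.054] dir [0.2  0.98]
vial 0.55 [237. 202.  13.  12.] [ 0.537 -0.12   0.081] dir [0.15 0.99]
```

View pics/c3.png

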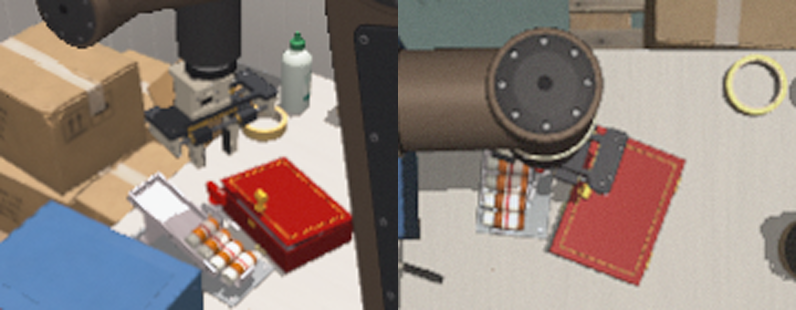

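```bash
python3 -m crank '[[[-1.2,2.9,0,18.4],[-1.2,2.9,0,18.4],[-1.2,2.9,0,18.4],[-1.2,2.9,0,18.4],[-1.2,2.9,0,18.4],[-1.2,2.9,0,18.4],[-1.2,2.9,0,18.4],[-1.2,2.9,1.8,18.4],[-1.2,2.9,1.8,18.4],[-1.2,2.9,1.8,18.4],[-1.2,2.9,1.8,18.4]]]' 0.4 30
python3 - <<'E'
from h import *
s=arm.get_state()
print(s['q'], delta([.4997,-.2335,.062],np.radians(-21)))
E
```

```text
t: 7.58
eef_pos: [0.4971, -0.2336, 0.1468]
ee_rot: [-3.141, -0.0, -1.932]
force: [-0.2, -0.6, -0.6]
width: 0.0526
gripper_force: 0.0
[-8.24178435e-02  2.20130727e-01 -3.78092364e-01  1.63402859e-04
 -9.72161693e-01 -2.78846436e-01] (array([-0.04, -0.1 ,  3.39]), np.float64(0.06))
```

```bash
python3 -m crank '[[[0,-0.1,2,0],[0,-0.1,3.2,0],[0,-0.1,3.2,0],[0,-0.1,3.2,0]]]' 0.4 30 && python3 -m crank '[[[0,0,0,0],[0,0,0,0],[0,0,0,0],[0,0,0,0]]]' 1 25
python3 - <<'E'
from h import *
s=arm.get_state();R=Ro.from_euler('xyz',s['ee_rot']).as_matrix()
print(R[:,0]) # tool x in world
r=np.hypot(126,30);a0=np.arctan2(30,126)
for th in np.arange(0,1.96,.16):
    x=126-r*np.cos(th+a0);z=r*np.sin(th+a0)-30
    print(round(th,2),round(x/25,2),round(-z/25,2))
E
```

```text
t: 8.07
eef_pos: [0.5002, -0.2346, 0.068]
ee_rot: [-3.14, 0.0, -1.933]
force: [-0.4, 0.2, 0.1]
width: 0.0526
gripper_force: 0.0
t: 8.57
eef_pos: [0.4997, -0.2345, 0.0669]
ee_rot: [-3.14, 0.0, -1.934]
force: [0.8, 1.2, 0.6]
width: 0.0196
gripper_force: 25.0
[-3.55549453e-01 -9.34657431e-01 -2.71470358e-04]
0.0 0.0 0.0
0.16 0.26 -0.79
0.32 0.63 -1.52
0.48 1.12 -2.19
0.64 1.71 -2.77
0.8 2.39 -3.25
0.96 3.13 -3.62
1.12 3.92 -3.86
1.28 4.74 -3.97
1.44 5.57 -3.95
1.6 6.39 -3.8
1.76 7.17 -3.52
1.92 7.89 -3.13
```

```bash
python3 -m crank '[[[0.26,0,-0.79,0],[0.63,0,-1.52,0],[1.12,0,-2.19,0],[1.71,0,-2.77,0],[2.39,0,-3.25,0],[3.13,0,-3.62,0],[3.92,0,-3.86,0],[4.74,0,-3.97,0],[5.57,0,-3.95,0],[6.39,0,-3.8,0],[7.17,0,-3.52,0],[7.9,0,-3.12,0]]]' - 25 && python3 -m crank '[[[0.05,0,0.05,0],[0.05,0,0.05,0]]]' - 25
```

```text
t: 10.07
eef_pos: [0.4274, -0.4239, 0.1504]
ee_rot: [-3.139, -0.007, -1.933]
force: [-15.1, -4.0, 29.5]
width: 0.0195
gripper_force: 25.0
t: 10.32
eef_pos: [0.4267, -0.4257, 0.1491]
ee_rot: [-3.138, -0.008, -1.934]
force: [-14.4, -6.3, 27.5]
width: 0.0195
gripper_force: 25.0
```

```bash
python3 -m crank '[[[-0.05,0,-0.15,0],[-0.05,0,-0.15,0],[-0.05,0,-0.15,0],[-0.05,0,-2,0],[-0.05,0,-4,0],[-0.05,0,-4,0],[0,0,-4,0]]]' 0.4 25
python3 - <<'E'
from h import *
s=arm.get_state();print(s['q'])
print(delta([*rack(0,0),.25],np.radians(85.2)),rack(0,0))
E
```

```text
t: 11.2
eef_pos: [0.4284, -0.4198, 0.2427]
ee_rot: [3.141, 0.0, -1.934]
force: [-0.6, 0.7, -0.8]
width: 0.0524
gripper_force: 0.0
[-4.49989820e-01  2.26435513e-01 -1.35692897e-01 -4.84817961e-04
 -1.20914910e+00  8.68728205e-02]
(array([-11.82,   3.13,  -0.29]), np.float64(14.8)) [ 0.4604 -0.1157]
```

```bash
python3 -m crank '[[[-11.8,3.1,-0.6,14.8],[-11.8,3.1,-0.6,14.8],[-11.8,3.1,-0.6,14.8],[-11.8,3.1,-0.6,14.8],[-11.8,3.1,-0.6,14.8],[-11.8,3.1,-0.6,14.8],[-11.8,3.1,-0.6,14.8],[-11.8,3.1,0,14.8],[-11.8,3.1,1,14.8],[-11.8,3.1,1,14.8]]]' 0.1 20
python3 - <<'E'
from h import *
s=arm.get_state();print(s['q'])
print(delta([*rack(0,0),.034],np.radians(85.2)))
vials()
grab('scene','s4.png');grab('top','t4.png')
a=cv2.imread('pics/s4.png')[130:270,150:330];b=cv2.imread('pics/t4.png')[130:270,200:380]
cv2.imwrite('pics/c4.png',np.hstack([cv2.resize(x,(398,310),interpolation=cv2.INTER_CUBIC) for x in(a,b)]))
E
```

```text
t: 12.45
eef_pos: [0.4591, -0.1169, 0.2156]
ee_rot: [-3.141, -0.006, 3.057]
force: [-0.6, -0.5, 0.5]
width: 0.0792
gripper_force: 0.0
[ 1.67025728e-01  3.38208162e-02 -4.27236828e-01 -7.06585201e-04
 -1.11556763e+00 -1.82184144e+00]
(array([-0.09,  0.06,  7.27]), np.float64(-0.01))
vial 0.45 [320. 186.  34.  63.] [ 0.432 -0.395  0.174] dir [-0.93  0.36]
```

View pics/c4.png

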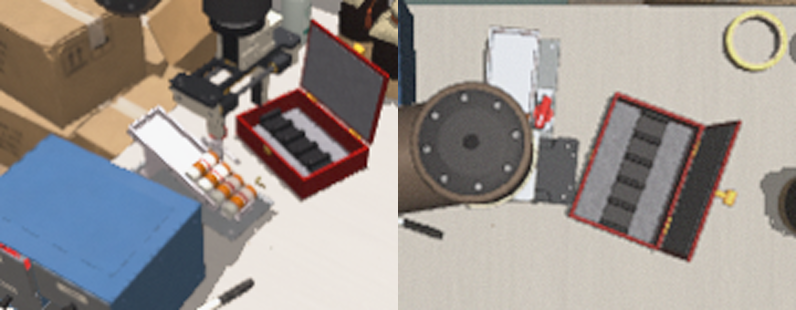

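```bash
python3 -m crank '[[[-0.1,0,2.4,0],[-0.1,0,4.8,0],[-0.1,0,6,0],[-0.1,0,7.1,0],[-0.1,0,7.1,0],[-0.1,0,7.1,0]]]' 0.1 20 && python3 -m crank '[[[0,0,0,0],[0,0,0,0],[0,0,0,0],[0,0,0,0]]]' 1 20
python3 - <<'E'
from h import *
im,d=arm.grab_frame('top');P,u,v=pts('top',d,np.ones(d.shape,bool))
g=im[v,u].max(1);C=np.array([.480,-.285]);a=np.radians(-111.1);R=np.array([[np.cos(a),np.sin(a)],[-np.sin(a),np.cos(a)]])
L=(P[:,:2]-C)@R.T
m=(g<75)&(abs(L[:,0])<.045)&(abs(L[:,1])<.098)&(P[:,2]<.04)
print(m.sum(),cv2.minAreaRect((L[m]*1000).astype(np.float32)),np.median(L[m],0),np.percentile(L[m],[3,97],axis=0))
hsv=cv2.cvtColor(im,cv2.COLOR_RGB2HSV)[v,u].astype(int)
red=((hsv[:,0]<8)|(hsv[:,0]>172))&(hsv[:,1]>130)&(hsv[:,2]>60)&(P[:,2]>.042)&(P[:,2]<.06)&(abs(L[:,1])<.12)&(abs(L[:,0])<.09)
print(cv2.minAreaRect((L[red]*1000).astype(np.float32)),np.median(P[red,2]))
# lid angle: dark points with z>.07
q=(abs(L[:,1])<.095)&(L[:,0]>.05)&(L[:,0]<.16)&(P[:,2]>.07);k=np.polyfit(P[q,2],L[q,0],1);print('lid x=',k,q.sum(),'at .09',np.polyval(k,.09))
E
```

```text
t: 13.4
eef_pos: [0.4645, -0.117, 0.042]
ee_rot: [3.142, 0.002, 3.058]
force: [-0.0, -0.2, 1.4]
width: 0.0786
gripper_force: 0.0
t: 13.9
eef_pos: [0.464, -0.117, 0.0416]
ee_rot: [3.141, 0.001, 3.057]
force: [-1.9, 1.4, 7.2]
width: 0.0606
gripper_force: 20.0
244 ((25.583358764648438, 5.476356506347656), (70.98905944824219, 196.364013671875), 11.947196960449219) [0.0256316  0.01567724] [[-0.01097046 -0.09103334]
 [ 0.04376076  0.09409633]]
((24.61105728149414, -1.6000747680664062), (127.85205841064453, 196.793212890625), 0.22806574404239655) 0.04841350613836885
lid x= [0.20523742 0.08579736] 961 at .09 0.10426872965189873
```

```bash
cat >> h.py <<'E'
def casefit(C=(.480,-.285),yaw=-111.1):
    im,d=arm.grab_frame('top');P,u,v=pts('top',d,np.ones(d.shape,bool))
    C=np.array(C);a=np.radians(yaw);R=np.array([[np.cos(a),np.sin(a)],[-np.sin(a),np.cos(a)]]);L=(P[:,:2]-C)@R.T
    hsv=cv2.cvtColor(im,cv2.COLOR_RGB2HSV)[v,u].astype(int)
    red=((hsv[:,0]<8)|(hsv[:,0]>172))&(hsv[:,1]>130)&(hsv[:,2]>60)&(P[:,2]>.042)&(P[:,2]<.054)&(abs(L[:,1])<.14)&(abs(L[:,0])<.12)
    e=L[red]*1000
    lo=e[e[:,0]<-45];s=e[(abs(e[:,0])<60)]
    k=np.polyfit(lo[:,1],lo[:,0],1) if len(lo)>5 else None
    print('n',red.sum(),'-x wall x mean,slope',np.round(k,3) if k is not None else None,'y walls',
      [np.round(np.median(s[q][:,1]),1) for q in (s[:,1]<-60,s[:,1]>60) if q.any()], 'rect',cv2.minAreaRect(e.astype(np.float32)))
E
python3 -m crank '[[[0,0,-1,0],[0,0,-3,0],[0,0,-5,0],[0,0,-6.4,0],[0,0,-6.4,0]]]' - 20
python3 - <<'E'
from h import *
casefit();vials()
a=np.radians(-111.1);cx=np.array([np.cos(a),np.sin(a)]);cy=np.array([-np.sin(a),np.cos(a)])
for i in range(1,5): 
    p=np.array([.48,-.285])-.003*cx+(i*.036-.108)*cy;print(i,p,delta([*p,.12],a))
E
```

```text
t: 14.58
eef_pos: [0.465, -0.117, 0.2038]
ee_rot: [3.141, 0.006, 3.057]
force: [0.2, 0.3, -0.5]
width: 0.0612
gripper_force: 20.0
n 237 -x wall x mean,slope None y walls [np.float64(-97.0), np.float64(94.2)] rect ((30.598976135253906, -1.2638168334960938), (140.57943725585938, 197.00088500976562), 0.4384850859642029)
1 [ 0.41390734 -0.25628137] (array([ 1.47, -5.72,  3.2 ]), np.float64(3.25))
2 [ 0.44749366 -0.26924125] (array([ 0.09, -6.12,  3.2 ]), np.float64(3.25))
3 [ 0.48107999 -0.28220114] (array([-1.29, -6.52,  3.2 ]), np.float64(3.25))
4 [ 0.51466632 -0.29516102] (array([-2.68, -6.93,  3.2 ]), np.float64(3.25))
```

```bash
python3 - <<'E'
from h import *
for n in ('top','scene'):
    im,d=arm.grab_frame(n);P,u,v=pts(n,d,np.ones(d.shape,bool))
    a=np.radians(-110.8);C=np.array([.48,-.285])+.0306*np.array([np.cos(a),np.sin(a)])
    R=np.array([[np.cos(a),np.sin(a)],[-np.sin(a),np.cos(a)]]);L=np.c_[(P[:,:2]-C)@R.T,P[:,2]]*1000
    q=(abs(L[:,1])<85)&(L[:,0]>55)&(L[:,0]<160)&(L[:,2]>75)&(L[:,2]<165)
    Q=L[q];c=np.median(Q,0)
    for _ in range(5):
        U=np.linalg.svd(Q-Q.mean(0),full_matrices=False)[2][2];r=abs((Q-Q.mean(0))@U);Q=Q[r<max(4,np.median(r)*2.5)]
    U*=np.sign(U[0]);print(n,len(Q),Q.mean(0),U,'past upright deg',np.degrees(np.arcsin(-U[2])))
    hsv=cv2.cvtColor(im,cv2.COLOR_RGB2HSV)[v,u]
    y=(hsv[:,0]>18)&(hsv[:,0]<32)&(hsv[:,1]>120)&(L[:,2]>110)&(abs(L[:,1])<40)&(L[:,0]>60)&(L[:,0]<200);print('pull',y.sum(),np.median(L[y],0),L[y].max(0) if y.any() else 0)
    q=(L[:,2]>40)&(L[:,2]<54)&(abs(L[:,1])<85)&(L[:,0]<-50)&(L[:,0]>-100);print('-x wall',np.percentile(L[q][:,0],[2,50,98]) if q.any() else 0)
    grab(n)
E
```

```text
top 473 [ 79.21070121   1.61594476 122.33408712] [ 0.98903586 -0.00545767 -0.14757467] past upright deg 8.486400968511687
pull 31 [115.52713059  -1.26097644 176.76014353] [122.59691068   6.90675691 181.15066617]
-x wall [-72.25676216 -68.9599415  -65.82834101]
scene 637 [ 79.13914451  -1.35608273 120.87125095] [ 0.9910318   0.00618704 -0.13348292] past upright deg 7.670903638076683
pull 11 [115.46980094  -2.96792577 173.32670256] [121.74246826  11.33589852 177.27009429]
-x wall [-74.55324966 -70.81556806 -65.60268591]
```

```bash
cat >> h.py <<'E'
CC=np.array([.4691,-.3136]);CA=np.radians(-110.8)
def cas(x,y): return CC+np.array([np.cos(CA)*x-np.sin(CA)*y,np.sin(CA)*x+np.cos(CA)*y])
E
python3 - <<'E'
from h import *
p=cas(-.03,0);print(p,delta([*p,.2],CA))
E
```

```text
[ 0.47975321 -0.28555523] (array([-1.24, -6.66, -0.01]), np.float64(3.19))
```

```bash
python3 -m crank '[[[-1.2,-6.7,0,3.2],[-1.2,-6.7,0,3.2],[-1.2,-6.7,0,3.2],[-1.2,-6.7,0,3.2],[-1.2,-6.7,2,3.2],[-1.2,-6.7,4.2,3.2],[-1.2,-6.7,4.2,3.2],[-1.2,-6.7,4.2,3.2]]]' - 20
python3 - <<'E'
from h import *
s=arm.get_state();R=Ro.from_euler('xyz',s['ee_rot']).as_matrix();print(s['q'],R[:,1])
for x in(-.03,.03): print(delta([*cas(x,0),.098],CA))
E
```

```text
t: 15.92
eef_pos: [0.4803, -0.2866, 0.0974]
ee_rot: [-3.141, 0.001, 2.779]
force: [0.5, 0.5, 0.3]
width: 0.0605
gripper_force: 20.0
[-1.87352338e-01  2.88979634e-01 -4.15299863e-01  1.00669613e-03
 -8.65486608e-01 -1.74653296e+00] [ 3.54553991e-01  9.35035367e-01 -5.75291478e-04]
(array([ 0.03,  0.03, -0.02]), np.float64(0.01))
(array([ 0.04, -2.37, -0.02]), np.float64(0.01))
```

```bash
python3 -m crank '[[[0,-0.5,0,0],[0,-1,0,0],[0,-1.3,0,0],[0,-1.6,0,0],[0,-1.9,0,0],[0,-2.1,0,0],[0,-2.25,0,0],[0,-2.3,0,0]]]' - 20; python3 -m crank '[[[0,1,0,0],[0,2,0,0],[0,2.3,0,0]]]' - 20
cat >> h.py <<'E'
def caselid():
  for n in ('top','scene'):
    im,d=arm.grab_frame(n);P,u,v=pts(n,d,np.ones(d.shape,bool))
    R=np.array([[np.cos(CA),np.sin(CA)],[-np.sin(CA),np.cos(CA)]]);L=np.c_[(P[:,:2]-CC)@R.T,P[:,2]]*1000
    q=(abs(L[:,1])<85)&(L[:,0]>68)&(L[:,0]<160)&(L[:,2]>75)&(L[:,2]<165);Q=L[q]
    for _ in range(5):
        U=np.linalg.svd(Q-Q.mean(0),full_matrices=False)[2][2];r=abs((Q-Q.mean(0))@U);Q=Q[r<max(4,np.median(r)*2.5)]
    U*=np.sign(U[0]);print(n,len(Q),np.round(Q.mean(0)),np.round(U,3),'past upright deg',np.degrees(np.arcsin(-U[2])))
    q=(L[:,2]>40)&(L[:,2]<54)&(abs(L[:,1])<85)&(L[:,0]<-40)&(L[:,0]>-100);print('-x wall',q.sum(),np.percentile(L[q][:,0],[2,50,98]) if q.any() else 0)
    hsv=cv2.cvtColor(im,cv2.COLOR_RGB2HSV)[v,u].astype(int)
    red=((hsv[:,0]<8)|(hsv[:,0]>172))&(hsv[:,1]>130)&(hsv[:,2]>60)&(L[:,2]>42)&(L[:,2]<54)&(abs(L[:,1])<140)&(abs(L[:,0])<120)
    print(red.sum(),cv2.minAreaRect(L[red][:,:2].astype(np.float32)))
E
python3 - <<'E'
from h import *
caselid()
E
```

```text
t: 16.92
eef_pos: [0.4586, -0.3404, 0.0957]
ee_rot: [3.142, -0.0, 2.778]
force: [0.3, 1.5, -0.6]
width: 0.0608
gripper_force: 20.0
t: 17.3
eef_pos: [0.4796, -0.2856, 0.0959]
ee_rot: [-3.142, 0.0, 2.779]
force: [0.3, -0.2, 0.0]
width: 0.0608
gripper_force: 20.0
top 846 [101.  -5. 124.] [ 0.913 -0.001 -0.408] past upright deg 24.088169326509796
-x wall 31 [-71.63128038 -68.85167026 -65.82926865]
103 ((1.3269195556640625, -68.213134765625), (142.6759490966797, 63.409507751464844), 0.10371629893779755)h.py:62: RuntimeWarning: Mean of empty slice.
  U=np.linalg.svd(Q-Q.mean(0),full_matrices=False)[2][2];r=abs((Q-Q.mean(0))@U);Q=Q[r<max(4,np.median(r)*2.5)]
  ret = um.true_divide(
Traceback (most recent call last):
  File "h.py", line 62, in caselid
    U=np.linalg.svd(Q-Q.mean(0),full_matrices=False)[2][2];r=abs((Q-Q.mean(0))@U);Q=Q[r<max(4,np.median(r)*2.5)]
      ~~~~~~~~~~~~~~~~~~~~~~~~~~~~~~~~~~~~~~~~~~~~~~~~~^^^
IndexError: index 2 is out of bounds for axis 0 with size 0
```

```bash
sed -i 's/if len(lo)>5/if len(lo)>5/; s/    for _ in range(5):\n/&/' h.py; python3 - <<'E'
from h import *
print(delta([*cas(-.003,-.036),.0275],CA))
E
```

```text
(array([ 1.44, -1.06,  2.74]), np.float64(0.01))
```

```bash
python3 -m crank '[[[1.44,-1.06,0,0],[1.44,-1.06,0,0],[1.44,-1.06,1,0],[1.44,-1.06,2,0],[1.44,-1.06,2.4,0],[1.44,-1.06,2.4,0],[1.44,-1.06,2.6,0],[1.44,-1.06,2.6,0]]]' - 20
python3 - <<'E'
from h import *
print(delta([*cas(-.003,-.036),.0265],CA))
E
```

```text
t: 18.4
eef_pos: [0.4369, -0.2987, 0.0313]
ee_rot: [3.142, 0.002, 2.778]
force: [0.3, -0.3, -0.8]
width: 0.0608
gripper_force: 20.0
(array([0.02, 0.02, 0.19]), np.float64(-0.0))
```

```bash
python3 -m crank '[[[0,0,0.1,0],[0,0,0.2,0],[0,0,0.2,0]]]' - 20;  python3 -m crank '[[[0,0,0,0],[0,0,0,0],[0,0,0,0]]]' 0.15 20
```

```text
t: 18.77
eef_pos: [0.439, -0.2994, 0.0271]
ee_rot: [-3.142, 0.006, 2.779]
force: [4.4, -2.1, 3.8]
width: 0.0606
gripper_force: 20.0
t: 19.15
eef_pos: [0.4355, -0.2983, 0.0255]
ee_rot: [3.142, -0.001, 2.778]
force: [0.2, -0.4, 0.0]
width: 0.0744
gripper_force: 0.0
```

```bash
python3 -m crank '[[[0,0,-1,0],[0,0,-3,0],[0,0,-5,0],[0,0,-6.5,0],[0,0,-6.5,0]]]' 0.15 20
python3 - <<'E'
from h import *
print(delta([*rack(0.0,0),.1],np.radians(85.2)))
E
```

```text
t: 19.77
eef_pos: [0.4376, -0.299, 0.1915]
ee_rot: [3.141, 0.006, 2.778]
force: [-0.3, -0.3, 0.0]
width: 0.0745
gripper_force: 0.0
(array([1.77, 7.18, 3.65]), np.float64(-3.2))
```

```bash
python3 -m crank '[[[1.8,7.2,-0.2,-3.2],[1.8,7.2,-0.2,-3.2],[1.8,7.2,-0.2,-3.2],[1.8,7.2,0,-3.2],[1.8,7.2,1,-3.2],[1.8,7.2,3,-3.2],[1.8,7.2,3.6,-3.2],[1.8,7.2,3.6,-3.2]]]' 0.15 20
python3 - <<'E'
from h import *
print(delta([*rack(0,0),.039],np.radians(85.2)))
vials();casefit(CC,-110.8)
E
```

```text
t: 20.78
eef_pos: [0.4563, -0.115, 0.0964]
ee_rot: [-3.141, -0.005, 3.056]
force: [-0.8, 0.1, 0.4]
width: 0.0745
gripper_force: 0.0
(array([-0.18, -0.01,  2.3 ]), np.float64(-0.02))
vial 0.61 [297. 213.  15.   9.] [ 0.434 -0.303  0.043] dir [-0.38 -0.93]
n 247 -x wall x mean,slope [-5.0000e-03 -6.5729e+01] y walls [np.float64(-97.9), np.float64(95.0)] rect ((0.9755859375, -1.6758270263671875), (142.20948791503906, 196.43687438964844), 0.13269659876823425)
```

```bash
python3 -m crank '[[[-0.1,0,1.2,0],[-0.1,0,2.2,0],[-0.1,0,2.2,0],[-0.1,0,2.2,0],[-0.1,0,2.2,0]]]' 0.15 20 && python3 -m crank '[[[0,0,0,0],[0,0,0,0],[0,0,0,0]]]' 1 20
```

```text
t: 21.55
eef_pos: [0.4615, -0.1144, 0.0446]
ee_rot: [3.141, 0.002, 3.057]
force: [0.8, -0.3, 0.2]
width: 0.0743
gripper_force: 0.0
t: 21.92
eef_pos: [0.4609, -0.1145, 0.0438]
ee_rot: [-3.142, 0.001, 3.057]
force: [-0.8, 1.0, 5.5]
width: 0.0609
gripper_force: 20.0
```

```bash
python3 -m crank '[[[0,0,-1,0],[0,0,-3,0],[0,0,-5,0],[0,0,-6.2,0],[0,0,-6.2,0]]]' - 20
python3 - <<'E'
from h import *
vials();casefit(CC,-110.8);print(delta([*cas(-.003,0.0),.2],CA))
E
```

```text
t: 22.55
eef_pos: [0.4619, -0.1143, 0.2007]
ee_rot: [3.141, 0.005, 3.057]
force: [-0.4, -0.8, -0.4]
width: 0.0609
gripper_force: 20.0
n 254 -x wall x mean,slope [-4.0000e-03 -6.5724e+01] y walls [np.float64(-98.0), np.float64(94.7)] rect ((1.2468032836914062, -1.305755615234375), (142.47930908203125, 197.21226501464844), 0.09258381277322769)
(array([-1.08, -7.79, -0.11]), np.float64(3.19))
```

```bash
python3 -m crank '[[[-1.1,-7.8,0,3.2],[-1.1,-7.8,0,3.2],[-1.1,-7.8,0,3.2],[-1.1,-7.8,0,3.2],[-1.1,-7.8,1,3.2],[-1.1,-7.8,3,3.2],[-1.1,-7.8,5,3.2],[-1.1,-7.8,6.3,3.2],[-1.1,-7.8,6.3,3.2],[-1.1,-7.8,6.3,3.2]]]' - 20
python3 - <<'E'
from h import *
print(delta([*cas(-.003,0),.028],CA))
E
```

```text
t: 23.95
eef_pos: [0.472, -0.311, 0.0415]
ee_rot: [-3.141, 0.0, 2.779]
force: [-0.1, 1.1, 1.3]
width: 0.0606
gripper_force: 20.0
(array([ 0.07, -0.02,  0.54]), np.float64(0.0))
```

```bash
python3 -m crank '[[[0.05,0,0.2,0],[0.05,0,0.35,0],[0.05,0,0.5,0],[0.05,0,0.5,0]]]' - 20;  python3 -m crank '[[[0,0,0,0],[0,0,0,0],[0,0,0,0]]]' 0.15 20; python3 -m crank '[[[0,0,-1,0],[0,0,-3,0],[0,0,-5,0],[0,0,-6.5,0],[0,0,-6.5,0]]]' 0.15 20
python3 - <<'E'
from h import *
print(delta([*rack(0.0,0),.1],np.radians(85.2)))
E
```

```text
t: 24.45
eef_pos: [0.4704, -0.3106, 0.0283]
ee_rot: [3.142, 0.0, 2.778]
force: [0.3, -0.5, -0.8]
width: 0.0609
gripper_force: 20.0
t: 24.82
eef_pos: [0.4704, -0.3107, 0.0284]
ee_rot: [3.142, 0.0, 2.778]
force: [0.2, -1.0, -0.5]
width: 0.0739
gripper_force: 0.0
t: 25.45
eef_pos: [0.4721, -0.3114, 0.1945]
ee_rot: [3.141, 0.007, 2.778]
force: [0.2, -0.1, -0.3]
width: 0.0744
gripper_force: 0.0
(array([3.24, 7.15, 3.76]), np.float64(-3.2))
```

```bash
python3 -m crank '[[[3.2,7.15,-0.2,-3.2],[3.2,7.15,-0.2,-3.2],[3.2,7.15,-0.2,-3.2],[3.2,7.15,-0.2,-3.2],[3.2,7.15,1,-3.2],[3.2,7.15,3,-3.2],[3.2,7.15,3.6,-3.2],[3.2,7.15,3.6,-3.2]]]' 0.15 20
python3 - <<'E'
from h import *
print(delta([*rack(0,0),.041],np.radians(85.2)))
vials();casefit(CC,-110.8)
E
```

```text
t: 26.45
eef_pos: [0.4579, -0.1158, 0.0991]
ee_rot: [-3.141, -0.004, 3.056]
force: [-0.5, -0.3, 1.2]
width: 0.0746
gripper_force: 0.0
(array([-0.11,  0.02,  2.32]), np.float64(-0.02))
vial 0.63 [298. 203.  18.  10.] [ 0.468 -0.313  0.043] dir [-0.33 -0.94]
vial 0.15 [320. 186.  45.  68.] [ 0.423 -0.419  0.153] dir [-0.94  0.35]
n 248 -x wall x mean,slope [ 4.0000e-03 -6.6131e+01] y walls [np.float64(-97.8), np.float64(94.9)] rect ((1.0879669189453125, -1.4035110473632812), (142.6737823486328, 196.986328125), 0.2052561342716217)
```

```bash
python3 -m crank '[[[-0.05,0,1.2,0],[-0.05,0,2.25,0],[-0.05,0,2.25,0],[-0.05,0,2.25,0],[-0.05,0,2.25,0]]]' 0.15 20 && python3 -m crank '[[[0,0,0,0],[0,0,0,0],[0,0,0,0]]]' 1 20 && python3 -m crank '[[[0,0,-1,0],[0,0,-3,0],[0,0,-5,0],[0,0,-6.2,0],[0,0,-6.2,0]]]' - 20
python3 - <<'E'
from h import *
casefit(CC,-110.8);print(delta([*cas(-.003,0.036),.2],CA))
E
```

```text
t: 27.22
eef_pos: [0.4615, -0.1151, 0.0459]
ee_rot: [3.141, 0.002, 3.057]
force: [-0.2, -0.5, 0.3]
width: 0.0744
gripper_force: 0.0
t: 27.6
eef_pos: [0.4608, -0.1152, 0.045]
ee_rot: [3.142, 0.001, 3.057]
force: [-1.5, 0.8, 5.2]
width: 0.0606
gripper_force: 20.0
t: 28.22
eef_pos: [0.4618, -0.1151, 0.2019]
ee_rot: [3.141, 0.005, 3.057]
force: [0.5, -1.0, -1.0]
width: 0.0607
gripper_force: 20.0
n 248 -x wall x mean,slope [ 3.0000e-03 -6.6088e+01] y walls [np.float64(-98.0), np.float64(95.0)] rect ((1.4263458251953125, -1.629241943359375), (142.78468322753906, 196.66343688964844), 0.2855232059955597)
(array([-2.42, -8.17,  0.  ]), np.float64(3.19))
```

```bash
python3 -m crank '[[[-2.4,-8.15,0,3.2],[-2.4,-8.15,0,3.2],[-2.4,-8.15,0,3.2],[-2.4,-8.15,0,3.2],[-2.4,-8.15,1,3.2],[-2.4,-8.15,3,3.2],[-2.4,-8.15,5,3.2],[-2.4,-8.15,6.3,3.2],[-2.4,-8.15,6.3,3.2],[-2.4,-8.15,6.3,3.2]]]' - 20
python3 - <<'E'
from h import *
print(delta([*cas(-.003,.036),.0285],CA))
E
```

```text
t: 29.52
eef_pos: [0.503, -0.3233, 0.0423]
ee_rot: [-3.141, -0.001, 2.778]
force: [0.2, 0.2, -0.4]
width: 0.0607
gripper_force: 20.0
(array([-0.04,  0.  ,  0.55]), np.float64(-0.01))
```

```bash
python3 -m crank '[[[0,0,0.2,0],[0,0,0.35,0],[0,0,0.53,0],[0,0,0.53,0]]]' - 20;  python3 -m crank '[[[0,0,0,0],[0,0,0,0],[0,0,0,0]]]' 0.15 20; python3 -m crank '[[[0,0,-1,0],[0,0,-3,0],[0,0,-5,0],[0,0,-6.5,0],[0,0,-6.5,0]]]' 0.15 20
python3 - <<'E'
from h import *
print(delta([*rack(0.0,0),.1],np.radians(85.2)))
E
```

```text
t: 30.02
eef_pos: [0.5032, -0.3233, 0.0288]
ee_rot: [3.142, 0.0, 2.778]
force: [0.8, 0.6, 0.1]
width: 0.0606
gripper_force: 20.0
t: 30.4
eef_pos: [0.503, -0.3233, 0.0289]
ee_rot: [3.142, -0.0, 2.778]
force: [-0.1, 0.3, 1.2]
width: 0.074
gripper_force: 0.0
t: 31.02
eef_pos: [0.5047, -0.324, 0.1951]
ee_rot: [3.142, 0.007, 2.778]
force: [0.6, -0.7, -0.6]
width: 0.0746
gripper_force: 0.0
(array([4.64, 7.16, 3.77]), np.float64(-3.2))
```

```bash
python3 -m crank '[[[4.6,7.15,-0.2,-3.2],[4.6,7.15,-0.2,-3.2],[4.6,7.15,-0.2,-3.2],[4.6,7.15,-0.2,-3.2],[4.6,7.15,1,-3.2],[4.6,7.15,3,-3.2],[4.6,7.15,3.6,-3.2],[4.6,7.15,3.6,-3.2]]]' 0.15 20
python3 - <<'E'
from h import *
print(delta([*rack(0,0),.041],np.radians(85.2)))
vials();casefit(CC,-110.8)
E
```

```text
t: 32.02
eef_pos: [0.4577, -0.1155, 0.0996]
ee_rot: [-3.141, -0.004, 3.057]
force: [-0.5, 0.0, 1.1]
width: 0.0747
gripper_force: 0.0
(array([-0.12,  0.  ,  2.35]), np.float64(-0.01))
vial 0.69 [303. 191.  15.  13.] [ 0.503 -0.326  0.043] dir [-0.35 -0.94]
vial 0.43 [296. 203.  20.  10.] [ 0.47  -0.313  0.042] dir [-0.34 -0.94]
n 252 -x wall x mean,slope [ -0.    -65.955] y walls [np.float64(-98.0), np.float64(94.7)] rect ((1.262939453125, -1.6733474731445312), (142.743896484375, 196.5390167236328), 0.08100662380456924)
```

```bash
python3 -m crank '[[[-0.05,0,1.2,0],[-0.05,0,2.3,0],[-0.05,0,2.3,0],[-0.05,0,2.3,0],[-0.05,0,2.3,0]]]' 0.15 20 && python3 -m crank '[[[0,0,0,0],[0,0,0,0],[0,0,0,0]]]' 1 20 && python3 -m crank '[[[0,0,-1,0],[0,0,-3,0],[0,0,-5,0],[0,0,-6.2,0],[0,0,-6.2,0]]]' - 20
python3 - <<'E'
from h import *
casefit(CC,-110.8);print(delta([*cas(-.003,0.072),.2],CA))
E
```

```text
t: 32.8
eef_pos: [0.4614, -0.1153, 0.0452]
ee_rot: [3.141, 0.002, 3.057]
force: [0.2, 0.1, -0.0]
width: 0.0747
gripper_force: 0.0
t: 33.17
eef_pos: [0.4607, -0.1154, 0.0443]
ee_rot: [3.142, 0.001, 3.057]
force: [-1.9, 0.9, 5.4]
width: 0.0606
gripper_force: 20.0
t: 33.8
eef_pos: [0.4617, -0.1153, 0.2012]
ee_rot: [3.141, 0.005, 3.057]
force: [0.5, 0.7, -1.7]
width: 0.0606
gripper_force: 20.0
n 245 -x wall x mean,slope [-2.0000e-03 -6.5733e+01] y walls [np.float64(-98.0), np.float64(94.9)] rect ((1.2314224243164062, -1.7374954223632812), (196.6910858154297, 142.07379150390625), 89.91144561767578)
(array([-3.81, -8.55, -0.02]), np.float64(3.19))
```

```bash
python3 -m crank '[[[-3.8,-8.55,0,3.2],[-3.8,-8.55,0,3.2],[-3.8,-8.55,0,3.2],[-3.8,-8.55,0,3.2],[-3.8,-8.55,1,3.2],[-3.8,-8.55,3,3.2],[-3.8,-8.55,5,3.2],[-3.8,-8.55,6.3,3.2],[-3.8,-8.55,6.3,3.2],[-3.8,-8.55,6.3,3.2]]]' - 20
python3 - <<'E'
from h import *
print(delta([*cas(-.003,.072),.0282],CA))
E
```

```text
t: 35.1
eef_pos: [0.5369, -0.3365, 0.0415]
ee_rot: [-3.141, -0.001, 2.778]
force: [0.4, -0.0, 0.2]
width: 0.0604
gripper_force: 20.0
(array([-0.02,  0.01,  0.53]), np.float64(-0.01))
```

```bash
python3 -m crank '[[[0,0,0.2,0],[0,0,0.35,0],[0,0,0.5,0],[0,0,0.5,0]]]' - 20;  python3 -m crank '[[[0,0,0,0],[0,0,0,0],[0,0,0,0]]]' 0.15 20; python3 -m crank '[[[0,0,-1,0],[0,0,-3,0],[0,0,-5,0],[0,0,-7,0],[0,0,-7,0],[0,4,-7,0],[0,8,-7,0],[0,8,-7,0],[0,8,-7,0]]]' 0.15 20
python3 - <<'E'
from h import *
s=arm.get_state();print(s['q']);vials();casefit(CC,-110.8);caselid()
grab('scene','s5.png');grab('top','t5.png')
a=cv2.imread('pics/s5.png')[130:270,150:330];b=cv2.imread('pics/t5.png')[130:270,200:380]
cv2.imwrite('pics/c5.png',np.hstack([cv2.resize(x,(398,310),interpolation=cv2.INTER_CUBIC) for x in(a,b)]))
E
```

```text
t: 35.6
eef_pos: [0.5368, -0.3363, 0.0286]
ee_rot: [3.142, -0.0, 2.778]
force: [0.2, 0.1, -0.3]
width: 0.0606
gripper_force: 20.0
t: 35.98
eef_pos: [0.5371, -0.3365, 0.0289]
ee_rot: [-3.142, 0.0, 2.778]
force: [0.7, 0.1, 0.6]
width: 0.0743
gripper_force: 0.0
t: 37.1
eef_pos: [0.609, -0.1462, 0.2031]
ee_rot: [3.141, -0.001, 2.781]
force: [-0.6, -0.1, -0.4]
width: 0.075
gripper_force: 0.0
[ 7.54615830e-02  2.95221960e-01 -1.34584705e-01 -4.37470142e-04
 -1.14149040e+00 -2.00627505e+00]
vial 0.57 [298. 194.  18.   8.] [ 0.503 -0.322  0.042] dir [-0.34 -0.94]
vial 0.54 [305. 180.  18.  13.] [ 0.536 -0.336  0.042] dir [-0.34 -0.94]
vial 0.53 [296. 203.  19.   9.] [ 0.47  -0.309  0.043] dir [-0.34 -0.94]
vial 0.43 [235. 159.  34.  60.] [ 0.551 -0.125  0.066] dir [-1. -0.]
n 243 -x wall x mean,slope [-1.0000e-03 -7.3086e+01] y walls [np.float64(-102.6), np.float64(88.9)] rect ((-8.122573852539062, -6.6760406494140625), (141.7176055908203, 197.29861450195312), 0.18813864886760712)
top 922 [ 89.  -0. 121.] [ 0.912  0.001 -0.409] past upright deg 24.169086157075007
-x wall 107 [-81.3315345  -78.03568615 -41.63692535]
246 ((-8.167068481445312, -7.045005798339844), (141.8946075439453, 196.40524291992188), 0.09380181133747101)
scene 4 [71. 77. 78.] [ 0.411 -0.417  0.81 ] past upright deg -54.14136811360245
-x wall 85 [-83.59655824 -80.75439024 -45.63187058]
161 ((-12.543510437011719, -8.032936096191406), (205.65316772460938, 145.0224151611328), 88.29142761230469)
```

View pics/c5.png

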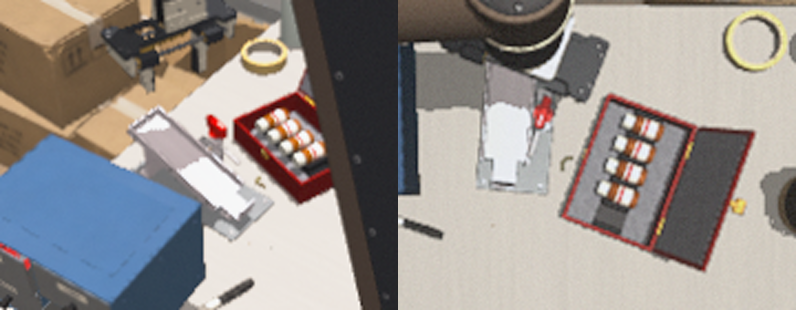

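```bash
cat >> h.py <<'E'
def inframe():
    R=np.array([[np.cos(CA),np.sin(CA)],[-np.sin(CA),np.cos(CA)]])
    im,d=arm.grab_frame('top')
    for r in arm.trace('vial_2','top'):
        P,u,v=pts('top',d,r['mask']);P=P[(P[:,2]>.03)&(P[:,2]<.05)]
        if len(P)<15: continue
        L=(P[:,:2]-CC)@R.T*1000;print('vial',round(r['score'],2),'mid',np.round((np.percentile(L,3,axis=0)+np.percentile(L,97,axis=0))/2,1),'span',np.round(np.ptp(L,axis=0)),'z',np.median(P[:,2]),cv2.minAreaRect(L.astype(np.float32))[2])
E
python3 - <<'E'
from h import *
casefit(CC,-110.8);inframe()
E
```

```text
n 240 -x wall x mean,slope [-1.0000e-02 -7.3733e+01] y walls [np.float64(-102.6), np.float64(89.1)] rect ((-8.28399658203125, -6.847953796386719), (141.6331329345703, 196.9543914794922), 0.19929459691047668)
vial 0.63 mid [-15.   65.6] span [58. 31.] z 0.03986737088309289 9.195123672485352
vial 0.46 mid [-14.   29.9] span [59. 25.] z 0.040767698978551696 87.29051971435547
vial 0.44 mid [-14.6  -6. ] span [59. 28.] z 0.04082822076837902 85.37599182128906
```

```bash
cat >> h.py <<'E'
CC=cas(-.0088,-.006)
E
python3 - <<'E'
from h import *
print(CC,cas(.17,.05),delta([*cas(.17,.05),.25],CA+np.pi/2))
y=np.nan
im,d=arm.grab_frame('top');P,u,v=pts('top',d,np.ones(d.shape,bool));R=np.array([[np.cos(CA),np.sin(CA)],[-np.sin(CA),np.cos(CA)]]);L=np.c_[(P[:,:2]-CC)@R.T,P[:,2]]*1000
hsv=cv2.cvtColor(im,cv2.COLOR_RGB2HSV)[v,u]
y=(hsv[:,0]>18)&(hsv[:,0]<32)&(hsv[:,1]>120)&(L[:,2]>110)&(abs(L[:,1])<40)&(L[:,0]>60)&(L[:,0]<200);print('pull',y.sum(),np.median(L[y],0))
x0=None
for t in [1.95,1.75,1.57,1.4,1.2,1.0,.8,.6,.4,.2,.1,0]:
    d=115;px=71-d*np.cos(t)+6*np.sin(t);pz=49+d*np.sin(t)+6*np.cos(t)
    qx=71-142*np.cos(t)+6*np.sin(t)
    X=max(px,qx)+9.5
    print(t,round(X,1),round(pz,1),'units from (170,.160):',round((X-170)/25,2),round((160-pz)/25,2))
E
```

```text
[ 0.46661599 -0.30324289] [ 0.45298909 -0.47991861] (array([  1.08, -14.52,  -1.85]), np.float64(17.98))
pull 25 [143.98571664  -0.18415027 162.42339234]
1.95 138.6 153.6 units from (170,.160): -1.25 0.26
1.75 111.7 161.1 units from (170,.160): -2.33 -0.04
1.57 86.4 164.0 units from (170,.160): -3.34 -0.16
1.4 66.9 163.3 units from (170,.160): -4.13 -0.13
1.2 44.4 158.4 units from (170,.160): -5.02 0.07
1.0 23.4 149.0 units from (170,.160): -5.86 0.44
0.8 4.7 135.7 units from (170,.160): -6.61 0.97
0.6 -11.0 118.9 units from (170,.160): -7.24 1.64
0.4 -23.1 99.3 units from (170,.160): -7.72 2.43
0.2 -31.0 77.7 units from (170,.160): -8.04 3.29
0.1 -33.3 66.5 units from (170,.160): -8.13 3.74
0 -34.5 55.0 units from (170,.160): -8.18 4.2
```

```bash
python3 -m crank '[[[0,0,-2,-2],[0,0,-2,-4],[0.1,-1,-2,-6],[0.5,-6,-2,-10],[1.1,-14.5,-2,-18],[1.1,-14.5,-2,-18],[1.1,-14.5,-2,-18],[1.1,-14.5,-2,-18],[1.1,-14.5,-2,-18],[1.1,-14.5,-1.9,-18],[1.1,-14.5,-1.9,-18],[1.1,-14.5,-1.9,-18]]]' 1 20
python3 - <<'E'
from h import *
s=arm.get_state();R=Ro.from_euler('xyz',s['ee_rot']).as_matrix();print(s['q'],R[:,0]);print(delta([*cas(.17,.05),.16],CA+np.pi/2))
E
```

```text
t: 39.15
eef_pos: [0.454, -0.4778, 0.2515]
ee_rot: [-3.141, 0.0, -1.934]
force: [0.4, -0.6, 0.1]
width: 0.0005
gripper_force: 0.0
[-5.15778538e-01  3.19082603e-01  1.11927931e-02 -9.67357388e-05
 -1.26270350e+00  1.52209649e-01] [-3.55639496e-01 -9.34623210e-01 -6.03395307e-05]
(array([0.09, 0.01, 3.66]), np.float64(-0.01))
```

Tool x is along case +x. Go down behind the lid and push.

```bash
python3 -m crank '[[[0.1,0,2,0],[0.1,0,3.6,0],[0.1,0,3.6,0],[0.1,0,3.6,0]]]' 1 20 && python3 -m crank '[[[-1.25,0,0.26,0],[-1.8,0,0.1,0],[-2.33,0,-0.04,0],[-2.8,0,-0.1,0],[-3.34,0,-0.16,0],[-3.75,0,-0.15,0],[-4.13,0,-0.13,0],[-4.6,0,0,0],[-5.02,0,0.07,0],[-5.45,0,0.25,0],[-5.86,0,0.44,0],[-5.86,0,0.44,0]]]' 1 20
python3 - <<'E'
from h import *
print(delta([*cas(.0234,.05),.149],CA+np.pi/2));casefit(CC,-110.8)
E
```

```text
t: 39.65
eef_pos: [0.4539, -0.4812, 0.1633]
ee_rot: [-3.14, -0.001, -1.933]
force: [0.1, 0.2, 1.4]
width: 0.0009
gripper_force: 0.0
t: 41.15
eef_pos: [0.5048, -0.343, 0.1497]
ee_rot: [3.141, 0.0, -1.934]
force: [0.7, -0.2, 0.8]
width: 0.0002
gripper_force: 0.0
(array([-0.01, -0.01,  0.03]), np.float64(0.0))
n 66 -x wall x mean,slope [-4.500e-02 -6.818e+01] y walls [np.float64(-97.3)] rect ((-34.79148483276367, -59.42140197753906), (102.5599136352539, 199.8977508544922), 44.540706634521484)
```

```bash
python3 -m crank '[[[-0.4,0,0.25,0],[-0.75,0,0.53,0],[-1.1,0,0.85,0],[-1.38,0,1.2,0],[-1.65,0,1.6,0],[-1.86,0,1.99,0],[-2.05,0,2.4,0],[-2.18,0,2.85,0],[-2.27,0,3.3,0],[-2.32,0,3.6,0],[-2.32,0,3.75,0],[-2.32,0,3.8,0]]]' 1 20; python3 -m crank '[[[0,0,0.05,0],[0,0,0.1,0],[0,0,0.1,0]]]' 1 20
```

```text
t: 42.7
eef_pos: [0.5252, -0.2898, 0.0552]
ee_rot: [3.141, -0.0, -1.935]
force: [-1.9, 1.7, 6.0]
width: 0.0003
gripper_force: 2.8
t: 43.08
eef_pos: [0.5252, -0.2898, 0.055]
ee_rot: [-3.141, -0.0, -1.934]
force: [-5.5, 5.1, 16.2]
width: 0.0004
gripper_force: 8.5
```

```bash
python3 -m crank '[[[0,0,-2,0],[0,0,-4,0],[0,0,-5.6,0],[0,0,-5.6,-2]]]' 0.5 30
python3 - <<'E'
from h import *
print(delta([.546,-.1745,.19],np.radians(71.1)))
E
```

```text
t: 43.58
eef_pos: [0.5275, -0.2906, 0.1975]
ee_rot: [-3.134, -0.001, -1.757]
force: [0.3, 0.9, -2.0]
width: 0.0351
gripper_force: 0.0
(array([-4.7 ,  0.13,  0.3 ]), np.float64(-16.35))
```

```bash
python3 -m crank '[[[-4.7,0.1,0,-16.3],[-4.7,0.1,0,-16.3],[-4.7,0.1,0,-16.3],[-4.7,0.1,0,-16.3],[-4.7,0.1,0,-16.3],[-4.7,0.1,0,-16.3],[-4.7,0.1,0,-16.3],[-4.7,0.1,0.2,-16.3],[-4.7,0.1,0.2,-16.3],[-4.7,0.1,0.2,-16.3]]]' 0.5 30
python3 - <<'E'
from h import *
s=arm.get_state();print(s['q']);print(delta([.546,-.1745,.105],np.radians(71.1)))
print(lidfit(),CC)
grab('scene','s6.png');grab('top','t6.png')
a=cv2.imread('pics/s6.png')[130:270,150:330];b=cv2.imread('pics/t6.png')[130:270,200:380]
cv2.imwrite('pics/c6.png',np.hstack([cv2.resize(x,(398,310),interpolation=cv2.INTER_CUBIC) for x in(a,b)]))
E
```

```text
t: 44.82
eef_pos: [0.5451, -0.1739, 0.1882]
ee_rot: [-3.141, -0.001, -0.34]
force: [1.0, -0.3, 0.3]
width: 0.0439
gripper_force: 0.0
[ 3.29845012e-02  2.19046808e-01 -2.75001091e-01  8.10567863e-05
 -1.07622436e+00  1.19773917e+00]
(array([0.04, 0.01, 3.33]), np.float64(-0.12))
(np.int64(2107), ((465.797607421875, -302.5399169921875), (140.06129455566406, 196.58509826660156), 69.30652618408203), [[0.353, -0.4], [0.568, -0.204]]) [ 0.46661599 -0.30324289]
```

View pics/c6.png

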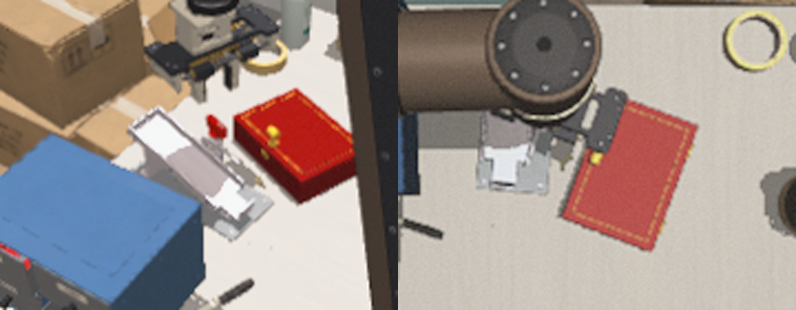

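Lid closed, rack empty, handle still open at about (0.546,-0.174). Grip and turn it back.

```bash
python3 -m crank '[[[0,0,2,0],[0,0,3.3,0],[0,0,3.3,0],[0,0,3.3,0]]]' 0.5 30 && python3 -m crank '[[[0,0,0,0],[0,0,0,0],[0,0,0,0],[0,0,0,0]]]' 1 40 && python3 -m crank '[[[0,0,0,2],[0,0,0,4],[0,0,0,6],[0,0,0,8],[0,0,0,10],[0,0,0,12],[0,0,0,14],[0,0,0,15.2],[0,0,0,15.4],[0,0,0,15.4]]]' - 40
```

```text
t: 45.48
eef_pos: [0.546, -0.1741, 0.1067]
ee_rot: [3.142, -0.002, -0.337]
force: [0.6, -0.1, 0.8]
width: 0.0438
gripper_force: 0.0
t: 45.98
eef_pos: [0.545, -0.1741, 0.1057]
ee_rot: [3.141, -0.0, -0.337]
force: [-1.7, -1.0, 1.8]
width: 0.0125
gripper_force: 39.8
t: 47.22
eef_pos: [0.5458, -0.1736, 0.1057]
ee_rot: [-3.14, 0.0, -1.679]
force: [2.7, 2.9, 1.2]
width: 0.0129
gripper_force: 39.9
```

```bash
python3 -m crank '[[[0,0,0,0],[0,0,0,0],[0,0,0,0],[0,0,-2,0],[0,0,-4.5,0],[-4,4,-5,0],[-8,8,-5,0],[-8,8,-5,0],[-8,8,-5,0],[-8,8,-5,0]]]' 0.5 30
python3 - <<'E'
from h import *
print(lidfit());s=arm.get_state();print(s['eef_pos'])
im,d=grab('scene','s7.png');grab('top','t7.png')
a=cv2.imread('pics/s7.png')[130:270,150:330];b=cv2.imread('pics/t7.png')[130:270,200:380]
cv2.imwrite('pics/c7.png',np.hstack([cv2.resize(x,(398,310),interpolation=cv2.INTER_CUBIC) for x in(a,b)]))
E
```

```text
t: 48.48
eef_pos: [0.3666, 0.048, 0.2306]
ee_rot: [-3.141, 0.001, -1.68]
force: [0.5, -0.1, -0.5]
width: 0.0439
gripper_force: 0.0
(np.int64(2308), ((465.81402587890625, -303.0015869140625), (140.3502655029297, 196.95889282226562), 69.33643341064453), [[0.353, -0.4], [0.578, -0.204]])
[0.36549237 0.04922715 0.2308027 ]
```

View pics/c7.png

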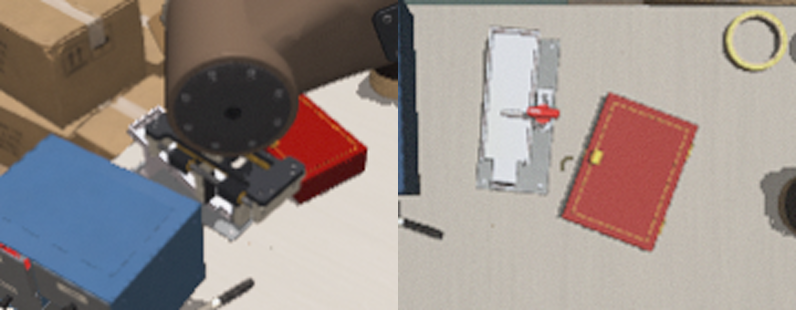

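```bash
python3 - <<'E'
from h import *
im,d=arm.grab_frame('top');P,u,v=pts('top',d,np.ones(d.shape,bool));R=np.array([[np.cos(CA),np.sin(CA)],[-np.sin(CA),np.cos(CA)]]);L=np.c_[(P[:,:2]-CC)@R.T,P[:,2]]
m=(abs(L[:,0])<.06)&(abs(L[:,1])<.09)&(L[:,2]<.067)
k=np.linalg.lstsq(np.c_[L[m,:2],np.ones(m.sum())],L[m,2],rcond=None)[0];print('slope x,y,z0',k)
g=cv2.cvtColor(im,cv2.COLOR_RGB2HSV)[v,u].astype(int);q=((g[:,0]<8)|(g[:,0]>172))&(g[:,1]>130)&(P[:,2]>.122)&(P[:,2]<.14)&(P[:,1]>-.22)&(P[:,0]>.5)
A=P[q,:2]-P[q,:2].mean(0);e=np.linalg.svd(A,full_matrices=False)[2][0];print('handle',q.sum(),P[q].mean(0),np.degrees(np.arctan2(e[1],e[0]))%180,'shut=85.2')
if abs(k[0])<.04: print(arm.job_done())
E
```

```text
slope x,y,z0 [ 0.00032809 -0.00086355  0.05547495]
handle 41 [ 0.54508228 -0.17856204  0.13084099] 85.91074790793414 shut=85.2
the job is handed in; nothing more can be done
None
```

The job is handed in at about 48 s: all four vials lie in grooves 2–5 of the case, the lid is closed flat and the gate is shut. No verdict came back. The case slid about 30 mm when the lid was opened and was shifted about 1 cm again later; I re-measured its position before using it each time.

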